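Level the pouring board

ROBOT

A 6-joint arm with a two-finger parallel gripper is mounted at the origin on the work surface; the furniture and walls round the work are solid. World frame = base frame: x ahead of the robot, y to its left, z up, the work surface at z = 0. Lengths are in m, angles in rad, forces in N, time in s.
With the tool pointing down it reaches from about 0.25 to 0.725 m from the base axis. Payload 4 kg.
Tool frame: the origin (TCP) lies on the centre line of the jaws, within the pads' length; the fingertips stand 25 mm ahead of it and the grasp point (between the pads) lies 6 mm ahead of it (ctrl.tcp_to_tips is the z of the fingertips in the tool frame, in m); z points along the fingers, y is the line along which they close (so a half turn about z gives the same grasp; the last joint's range is limited). The gripper opens to 85 mm and grips with 20 to 120 N. Pads are 22 mm wide; open, the fingers measure 114 mm over their backs; the gripper's body (76 mm by 85 mm) begins 54 mm behind the grasp point. The pads swing forward as they close: fully open they stand 13 mm farther back than shut.
Start: joints at [-1.263, 0.241, 0.005, 1.335, 0, 1.571], TCP at [0.151, -0.477, 0.256] pointing down, gripper open.
Joint ranges: [-2.72, 2.72], [-1.05, 1.87], [-1.09, 1.28], [-1.99, 2.15], [-1.42, 1.44], [-3.14, 3.14]. Speed limits (rad/s): [2.79, 2.79, 3.14, 3.14, 3.14, 3.14].

INTERFACE

Orientations are given as a unit quaternion [x, y, z, w].
In Python, from rig import ctrl, cams, order gives the robot as it stands.
- The arm moves only by the shell command python3 -m handwheel 'ROWS' [FORCE]. ROWS is text: rows parted by semicolons, each of 5 numbers parted by spaces: the gripper command: -1 is fully open, 1 is shut, values between are in proportion, then the shift along the tool's x, y, z in cm, then the turn about the tool's z in degrees. In form: jaw dx dy dz yaw; .... A call has 1 to 12 rows; each row shifts and turns the commanded pose from where the row before left it, along the tool's axes as they then stand; what a row does not reach is not made up. A row lasts 1/10 s, in which the tool goes at most 50 mm and 8.59 degrees, less where a joint would pass 70% of its speed; a pose out of reach is approached as far as the arm can. A call with a gripper value outside its range is refused whole. The fingers move at their own pace and stop on an object; FORCE is the grip in N (left out, the last holds). Time passes only in rows, so rows that do not move let the fingers close. It gives the time, the measured TCP pose, the force, the opening and the grip force at its end, in the units of the state.
- ctrl.state(): the state, without advancing time (a new reading comes with each control period).
- cams.read_camera(name): name is "scene" or "top" or "wrist"; returns the picture (480x640x3 uint8, red, green, blue); there is no depth.
- cams.camera_info(name): a dict with "camera_matrix" (3x3 intrinsics, pixels), "origin" and "orientation" of the camera in the world. Camera axes: x right, y down, z forward; pixel columns grow to the right and rows downward; lengths in m; the calibration is good to about 2 mm. A picture is of the moment at which its call begins: read the wrist's pose just before it. camera_info takes no time and is no camera call; for the wrist camera it gives the pose at the moment of the call.
- order.finish_job(): hands the job in; it is judged then, once.
The state is a dict: "time": time; "qpos": joint angles; "joint_velocities": joint speeds; "joint_efforts": joint torques, N m; "tool_pos": TCP position; "ee_rot": TCP orientation; "ft_force": force on the tool from outside, world axes, zero at the start; "ft_torque": the same for the moment, N m; "finger_gap": opening from 0.0 (shut) to 1.0 (fully open); "finger_force": force on a finger pad.
Only numpy, scipy, OpenCV 4.12 (cv2) and the standard library are available. Lean on these libraries where they do the work, as an engineer would, in place of code of your own. Each camera call takes 0.05 s, during which the arm holds its last target. There are 200 camera calls.

TASK

Lay the spirit level on the pouring board, inside the pencilled outline, and let go of it. Then take the board's foot knob, press that end of the board all the way down against its springs and turn the knob until the bubble stands midway between the two lines of the vial. Finish while still holding the knob pressed fully down, with the bubble centred and nothing touching the level but the board; leave the candle, the empty tin and the tape where they are.

Things in the scene. Friction and masses are not known exactly. Their poses are not given: they have to be found in the camera images.
- level: loose spirit level, an aluminium bar 28 (its x) x 110 (its y) x 20 mm (z), about 150 g, with black ends; on top, along y, a vial of 16 mm diameter, 60 mm long, stands up to 28 mm above the underside and carries two black line rings 20 mm apart. Origin: centre of the underside, z up. It may lie either way round on the board; it starts lying on the table at the right.
- vial_mid (a point): middle of the vial, midway between its two lines, 24.5 mm above the level's underside; axes of the level
- bubble_mid (a point): centre of the pale bubble (15 mm long), which floats along the level's y axis towards the higher end, about 0.5 mm for each 0.001 rad of slope, at most 18 mm from the vial's middle; it settles in about 1.5 s
- mark (a point): on the board's plywood top, centre of the pencilled outline (35 x 116 mm) for the level. y: along the board to its hinged end, x: across it, z: up from its face. The board is 120 mm wide (x); its top is about 48 mm above the table when level, and its knob end stands up to 14 mm higher at the start.
- knob_top (a point): centre of the top of the foot knob: round, black, fluted, 38 mm diameter, 26 mm tall, underside 3 mm above the board's face, axis along the board's z, 150 mm from the mark towards the mark's -y. The point moves with the board but does not turn with the knob.
- press (a joint): how far the knob end is pressed down onto the stop that the foot screw sets: 0 = lifted by the springs, 0.035 rad = fully down (8 mm of travel at the knob, about 3 N to start, 6 N to reach the stop; springs up when let go). The level is to be read with the board fully down.
- candle: bystander: grey concrete cup with a candle, 88 mm diameter, 88 mm tall, origin centre of underside
- empty_tin: bystander: open empty tin, 84 mm diameter, 87 mm tall, origin centre of underside
- tape: bystander: roll of tape lying flat, 68 x 73 x 24 mm, origin centre of underside
- foot_knob: the knob itself, all round alike; origin on its axis, 37 mm below its top; its frame turns with it. Turned anticlockwise seen from above it lowers the stop under its end of the board by 4.5 mm a radian, clockwise raises it. It starts too high, 0.5 to 1.2 rad from level, and can turn 0.9 rad past level; takes 0.15 N m and stays where left.
Mind the look-alikes: they are no part of the job. What is shaped like the level but yellow is not meant.

How it is judged:
On the way, in this order (a step that is already met when the one before it is completed fails the run):
1. the level lies on the board inside the outline, let go (distance between level and mark below 0.02 m and angle between the y axis of level and the y axis of mark, either way round below 0.14 rad and angle between the z axis of level and the z axis of mark, either way round below 0.03 rad and contact force between each of the arm, the fingers and level below 0.1 N), for 0.3 s.
2. the knob end of the board is pressed fully down by the fingers on the knob (value of joint press above 0.031 rad and contact force between the fingers and foot_knob above 1 N), for 0.1 s.
At the end, for the whole second after the job is handed in: Fingers hold the knob (over 3 N), board pressed to within 0.004 rad of its stop; bubble within 2.5 mm of the vial's middle; level flat on the board, at rest, untouched by the robot, within 20 mm of the outline's centre and 8 degrees of its direction, either way round (all of step 1 and value of joint press above 0.031 rad and y of bubble_mid in the frame of vial_mid between -0.0025 and 0.0025 m and contact force between the fingers and foot_knob above 3 N and linear speed of level below 0.02 m/s); the arm keeps its last pose, push and grip.
It fails at once if a bystander (candle, empty tin or tape) is moved more than 25 mm (distance of any of candle, empty_tin, tape from where it was at the start of the episode above 0.025 m).
It also fails if it takes over 67 s, if anything falls off the work surface, if the arm or the gripper's body presses on something with over 40 N, if the wrist force passes 120 N, or if a joint passes its speed limit or range.

## Working session

There is one attempt and no reset: what is moved stays moved. The work goes in short steps, Python scripts to look and compute and a shell command to move; the robot and the scene stay as the last step left them, time stands still between calls to the robot, and variables do not carry over. Pictures are saved under pics/ and viewed, at most 10 in all, crops included, and the job is handed in when it is done.

```bash
mkdir -p pics; ls
cat > h.py <<'E'
import numpy as np, cv2
from scipy.spatial.transform import Rotation as R
from rig import ctrl, cams, order
def info(n):
    c=cams.camera_info(n); return np.array(c["camera_matrix"]),np.array(c["origin"]),c["orientation"]
def rot(o):
    o=np.array(o); return o if o.shape==(3,3) else R.from_quat(o).as_matrix()
def ray(I,u,v):
    K,o,q=I; d=rot(q)@np.linalg.solve(K,[u,v,1.]); return o,d/np.linalg.norm(d)
def plane(I,u,v,z):
    o,d=ray(I,u,v); return o+d*(z-o[2])/d[2]
def cross(I1,p1,I2,p2):
    o1,d1=ray(I1,*p1);o2,d2=ray(I2,*p2)
    s=np.linalg.lstsq(np.c_[d1,-d2],o2-o1,rcond=None)[0]
    a,b=o1+s[0]*d1,o2+s[1]*d2; return (a+b)/2,np.linalg.norm(a-b)
def shot(n,f):
    I=info(n); im=cams.read_camera(n)[:,:,::-1]; cv2.imwrite(f,im); return I,im
E
python3 - <<'E'
from h import *
for n in("scene","top"):
    I,im=shot(n,f"pics/{n}0.png"); print(n,I)
s=ctrl.state(); print(s); print(ctrl.tcp_to_tips)
E
```

```text
pics
scene (array([[514.667588  ,   0.        , 320.18265872],
       [  0.        , 514.667588  , 241.18494568],
       [  0.        ,   0.        ,   1.        ]]), array([-0.28964902,  0.61570447,  1.11072224]), array([-0.36962567,  0.85715781, -0.32548264,  0.15072625]))
top (array([[606.7932479 ,   0.        , 315.77079218],
       [  0.        , 606.7932479 , 243.48970057],
       [  0.        ,   0.        ,   1.        ]]), array([0.13086489, 0.04794155, 1.74200602]), array([ 0.71430198, -0.69461696,  0.06746732, -0.05223142]))
{'time': 0.1, 'qpos': array([-1.26300298e+00,  2.41366860e-01,  3.86793330e-03,  1.33517288e+00,
        7.43786398e-06,  1.57080274e+00]), 'joint_velocities': array([-0.00084692, -0.0041143 ,  0.00183638,  0.00158663,  0.00041016,
       -0.00105102]), 'joint_efforts': array([-9.43435371e-04, -3.73137867e+01,  2.53010023e+01,  1.08497276e-02,
        6.78734909e-05, -5.28939665e-06]), 'tool_pos': array([ 0.15132757, -0.47602148,  0.25549075]), 'ee_rot': array([ 9.88181318e-01,  1.53286670e-01, -1.40074225e-04, -9.27227715e-04]), 'ft_force': array([-0.23707896,  0.74909085,  0.85363447]), 'ft_torque': array([-0.0524954 ,  0.00885287,  0.03059547]), 'finger_force': 0.0, 'finger_gap': 1.0006915643403478}
0.025
```

View pics/top0.png

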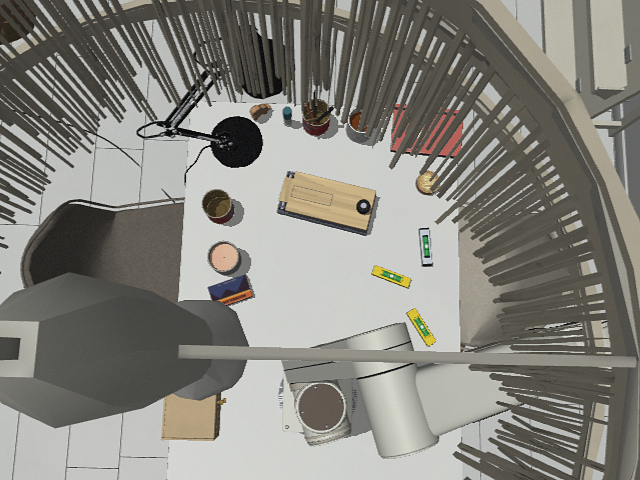

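View pics/scene0.png

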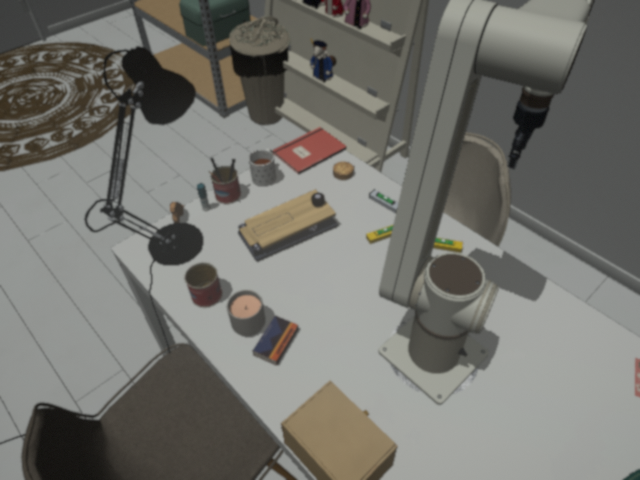

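The top view shows the level candidates: silver with black ends at (426,246), yellow at (391,276) and yellow at (421,327). The silver one fits the description. The board is at (328,203) with its knob at (363,207) and the pencilled outline near (312,195). The tape is probably the tan roll at (427,182). I'll check the choice in one close crop.

Run:
```python
from h import *
I=info("top"); im=cv2.imread("pics/top0.png")
c=cv2.resize(im[160:300,265:445],None,fx=4.4,fy=4.2,interpolation=cv2.INTER_CUBIC); cv2.imwrite("pics/crop0.png",cv2.resize(im[160:300,265:445],None,fx=4,fy=4,interpolation=cv2.INTER_CUBIC))
for n,p,z in [("level",(426,246),.02),("mark",(312,195),.05),("knob",(363,207),.085),("tape",(427,182),.024)]: print(n,plane(I,*p,z))
```

```text
level [ 0.42828716 -0.30420564  0.02      ]
mark [0.56167494 0.02960117 0.05      ]
knob [ 0.52272817 -0.11396664  0.085     ]
tape [ 0.61835047 -0.30725215  0.024     ]
```

View pics/crop0.png

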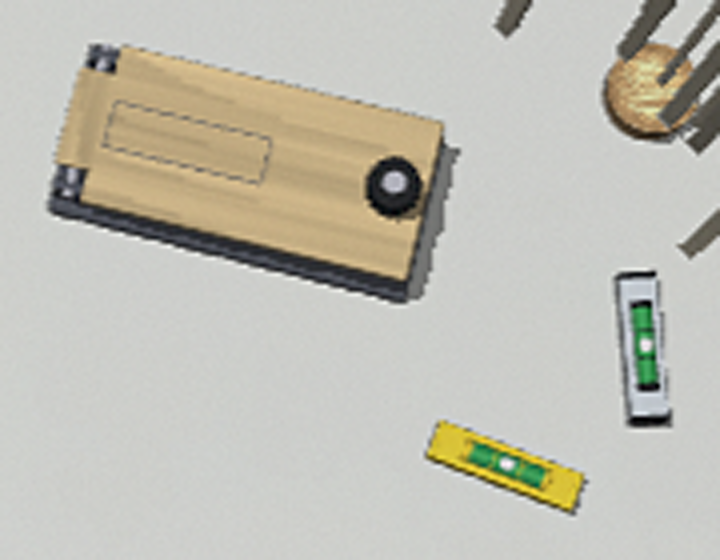

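The crop confirms the silver level with black ends, centred at crop (643,347), and the outline centred at (187,142). The knob is on the right at (393,186). The nearest yellow one, at (507,466), is not meant. Next I'll work out the approach.

```bash
cat >> h.py <<'E'
def go(t,yaw=None):
    """print rows-unit shift from current TCP to world t; yaw = wanted world angle of tool x (rad, mod pi)"""
    s=ctrl.state(); M=R.from_quat(s["ee_rot"]).as_matrix(); a=np.arctan2(M[1,0],M[0,0])
    d=M.T@(np.array(t)-s["tool_pos"])*100; print("shift cm",d.round(2),"dist",np.linalg.norm(d).round(2),"toolx ang",a.round(3))
    if yaw is not None: print("turn deg (tool z, cw)",[round(float(np.degrees(a-yaw-k*np.pi)),1) for k in(-1,0,1)])
E
python3 - <<'E'
from h import *
I=info("top"); f=lambda u,v,z:plane(I,265+u/4,160+v/4,z)
L=f(643,347,.02); e=f(636,272,.02)-f(650,423,.02); print("level",L,np.linalg.norm(e),np.arctan2(e[1],e[0]))
M=f(187,142,.05); e=(f(111,125,.05)-f(263,160,.055)); am=np.arctan2(e[1],e[0]); print("mark",M,np.linalg.norm(e),am)
K=f(393,182,.085); print("knob",K,np.linalg.norm(M-K))
go([L[0],L[1],.2],np.arctan2(*(f(636,272,.02)-f(650,423,.02))[1::-1]))
E
```

```text
level [ 0.42606698 -0.30346956  0.02      ] 0.11074539944306526 0.08710238538423125
mark [0.56017769 0.03027812 0.05      ] 0.11203718147644802 1.3588234275867146
knob [ 0.5270656  -0.11461427  0.085     ] 0.15269320209221568
shift cm [31.41 -8.11  5.56] dist 32.91 toolx ang 0.308
turn deg (tool z, cw) [192.6, 12.6, -167.4]
```

```bash
python3 -m handwheel '-1 4 -1 0.5 0; -1 4.5 -1.2 0.8 0; -1 4.5 -1.2 0.8 0; -1 4.5 -1.2 0.8 0; -1 4.5 -1.2 0.8 0; -1 4.5 -1.2 0.8 0; -1 4.5 -1.2 0.8 0; -1 0.4 -0.1 0.3 6.3; -1 0 0 0 6.3; -1 0 0 0 0' 40
python3 - <<'E'
from h import *
I,im=shot("wrist","pics/w1.png"); print(I); print(ctrl.state()["tool_pos"])
E
```

```text
time: 1.1
tool_pos: [0.4257, -0.3014, 0.1995]
ee_rot: [0.999, 0.045, -0.001, -0.001]
ft_force: [-0.5, 0.3, 0.2]
finger_gap: 0.998
finger_force: 0.0
(array([[375.98924704,   0.        , 323.83093612],
       [  0.        , 375.98924704, 238.1811792 ],
       [  0.        ,   0.        ,   1.        ]]), array([ 0.50242246, -0.2943789 ,  0.31752798]), array([ 0.72914525, -0.66726262, -0.10296535,  0.11182992]))
[ 0.42549235 -0.30185424  0.19975397]
```

View pics/w1.png

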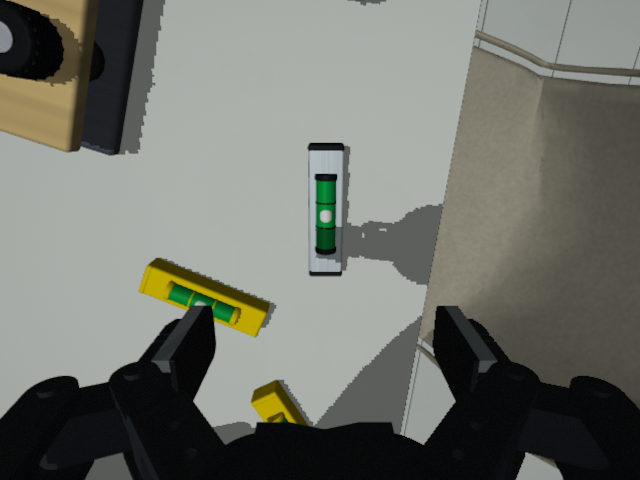

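The wrist view shows the level centred at (326,209), with its long axis running from (326,146) to (326,273). I'll triangulate with the top view.

Run:
```python
from h import *
It=info("top"); Iw=info("wrist")
print("cross",cross(It,(265+643/4,160+347/4),Iw,(326,209)))
a,b=plane(Iw,326.5,145,.02),plane(Iw,325.5,274,.02); L=(a+b)/2; e=a-b; y=np.arctan2(e[1],e[0])
print(L,np.linalg.norm(e),y); go([L[0],L[1],.028],y)
```

```text
cross (array([ 0.42938354, -0.30463264,  0.00513715]), np.float64(0.004014658886850219))
[ 0.43042964 -0.30269222  0.02      ] 0.10739904009964968 0.08365976921932441
shift cm [ 0.5   0.14 17.17] dist 17.18 toolx ang 0.091
turn deg (tool z, cw) [180.4, 0.4, -179.6]
```

```bash
python3 -m handwheel '-1 0.3 0.1 4 0; -1 0.1 0 4.5 0; -1 0 0 4.5 0; -1 0 0 3 0; -1 0 0 1.2 0; -1 0 0 0 0; 1 0 0 0 0; 1 0 0 0 0; 1 0 0 0 0; 1 0 0 0 0; 1 0 0 0 0' 40
```

```text
time: 2.25
tool_pos: [0.4306, -0.3034, 0.0298]
ee_rot: [0.999, 0.044, 0.001, 0.001]
ft_force: [-0.8, 0.9, 5.4]
finger_gap: 0.316
finger_force: 41.7
```

```bash
python3 -m handwheel '1 0 0 -4 0; 1 0 0 -4 0; 1 0 -1 -4 0; 1 0.8 -4 -3 0; 1 0.8 -4.2 -2 0; 1 0.8 -4.2 0 0; 1 0.8 -4.2 0 0; 1 0.8 -4.2 0 0; 1 0.8 -4.2 0 0; 1 0.8 -4.2 0 0; 1 0.3 -2.5 0 0; 1 0 0 0 0' && python3 -m handwheel '1 0 0 0 -8.1; 1 0 0 0 -8.1; 1 0 0 0 -8.1; 1 0 0 0 -8.1; 1 0 0 0 -8.1; 1 0 0 0 -8.1; 1 0 0 0 -8.1; 1 0 0 0 -8.1; 1 0 0 0 -8.1; 1 0 0 0 0'
python3 - <<'E'
from h import *
I,im=shot("wrist","pics/w2.png"); print(I[1:]); print(ctrl.state()["tool_pos"])
E
```

```text
time: 3.45
tool_pos: [0.4593, 0.0304, 0.1978]
ee_rot: [0.999, 0.047, -0.0, -0.0]
ft_force: [1.1, -1.3, -2.0]
finger_gap: 0.315
finger_force: 40.7
time: 4.45
tool_pos: [0.4593, 0.0267, 0.1978]
ee_rot: [0.778, 0.628, -0.0, -0.0]
ft_force: [0.2, 0.3, -1.5]
finger_gap: 0.316
finger_force: 40.7
(array([0.47619429, 0.1014292 , 0.31592126]), array([ 0.98293637, -0.10490215, -0.01703853,  0.15013765]))
[0.45935693 0.02678735 0.19782151]
```

View pics/w2.png

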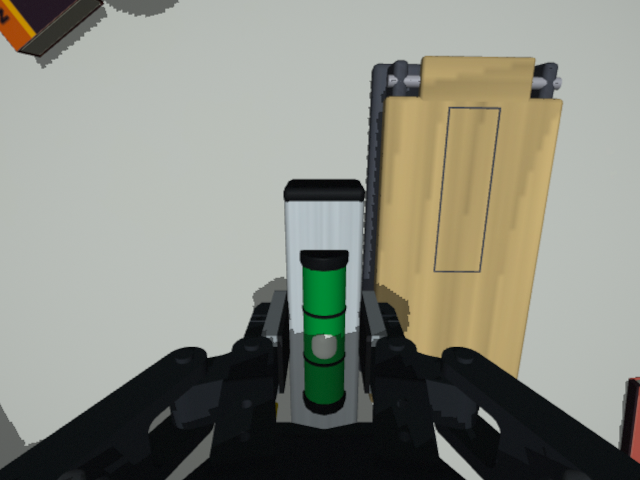

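The wrist view shows the outline corners at (449,108), (500,108), (481,271) and (434,271). The held level is straight in the jaws, with its line rings at (323,311) and (323,361).

Run:
```python
from h import *
It=info("top"); Iw=info("wrist")
W=[(449,108),(500,108),(481,271),(434,271)]; T=[(104,146),(118,101),(271,139),(262,184)]
P=[]
for w,t in zip(W,T):
    p,g=cross(It,(265+t[0]/4,160+t[1]/4),Iw,w); P.append(p); print(p.round(4),round(g,4))
P=np.array(P); print("mark",P.mean(0)); e=P[:2].mean(0)-P[2:].mean(0); print("len",np.linalg.norm(e),"slope",e[2]/np.linalg.norm(e))
Q=np.array([plane(Iw,*w,z) for w,z in zip(W,(.051,.051,.057,.057))]); m=Q.mean(0); e=Q[:2].mean(0)-Q[2:].mean(0); y=np.arctan2(e[1],e[0])
print("plane",m,np.linalg.norm(e),np.linalg.norm(Q[0]-Q[1]),"yaw",y)
s=ctrl.state(); M=R.from_quat(s["ee_rot"]).as_matrix(); v=(plane(Iw,323,311,.2)+plane(Iw,323,361,.2))/2; print("vial mid at z.2",v, "in tool",M.T@(v-s["tool_pos"]))
go([m[0],m[1],.12],y)
```

```text
[0.5532 0.0907 0.0648] 0.0041
[0.5879 0.0827 0.058 ] 0.0048
[ 0.5659 -0.0293  0.0533] 0.0047
[ 0.5335 -0.0244  0.0468] 0.0034
mark [0.56009865 0.02989535 0.05573253]
len 0.11600344712826542 slope 0.09842637059863862
plane [0.56280178 0.03217862 0.054     ] 0.1145883306459827 0.033927002166521385 yaw 1.344979571742544
vial mid at z.2 [0.46041087 0.03071372 0.2       ] in tool [ 0.00405979  0.00019401 -0.00218023]
shift cm [ 2.73 10.    7.78] dist 12.96 toolx ang 1.357
turn deg (tool z, cw) [180.7, 0.7, -179.3]
```

```bash
python3 -m handwheel '1 0.8 3.4 0 0.4; 1 0.8 3.4 0 0; 1 0.7 3.2 1 0; 1 0 0 3 0; 1 0 0 3 0; 1 0 0 2.5 0; 1 0 0 0.8 0; 1 0 0 0.4 0; 1 0 0 0 0' && python3 -m handwheel '1 0 0 0.1 0; 1 0 0 0.1 0; 1 0 0 0 0'
```

```text
time: 5.4
tool_pos: [0.5627, 0.0285, 0.0915]
ee_rot: [0.78, 0.626, 0.0, 0.0]
ft_force: [-0.3, 0.4, -1.3]
finger_gap: 0.315
finger_force: 40.7
time: 5.7
tool_pos: [0.5628, 0.0287, 0.0898]
ee_rot: [0.78, 0.626, 0.001, 0.001]
ft_force: [0.6, 0.0, -3.0]
finger_gap: 0.316
finger_force: 40.7
```

```bash
python3 -m handwheel '1 0 0 0.1 0; 1 0 0 0.1 0; 1 0 0 0 0'; python3 -m handwheel '1 0 0 0.1 0; 1 0 0 0 0'
```

```text
time: 6.0
tool_pos: [0.5621, 0.0286, 0.0868]
ee_rot: [0.78, 0.626, -0.0, -0.0]
ft_force: [-0.4, 0.9, -2.3]
finger_gap: 0.313
finger_force: 40.7
time: 6.2
tool_pos: [0.5622, 0.0286, 0.0857]
ee_rot: [0.78, 0.626, -0.0, -0.0]
ft_force: [-0.6, 0.3, -1.4]
finger_gap: 0.321
finger_force: 40.7
```

```bash
python3 -m handwheel '1 0 0 0.1 0; 1 0 0 0.1 0; 1 0 0 0 0'; python3 -m handwheel '1 0 0 0.1 0; 1 0 0 0.1 0; 1 0 0 0 0'
```

```text
time: 6.5
tool_pos: [0.5623, 0.0286, 0.0838]
ee_rot: [0.78, 0.626, -0.0, 0.0]
ft_force: [-0.4, 0.6, -2.0]
finger_gap: 0.316
finger_force: 40.8
time: 6.8
tool_pos: [0.5624, 0.0287, 0.0826]
ee_rot: [0.78, 0.626, 0.0, 0.0]
ft_force: [-1.5, 0.9, 3.6]
finger_gap: 0.317
finger_force: 41.5
```

Contact reached, so I'll open and lift.

```bash
python3 -m handwheel '0.1 0 0 0 0; 0 0 0 0 0; -0.3 0 0 0 0; -0.6 0 0 0 0; -1 0 0 0 0; -1 0 0 0 0; -1 0 0 -2 0; -1 0 0 -4 0; -1 -2 0 -4.5 0; -1 -4 0 -2 0; -1 -4 0 0 0; -1 0 0 0 0'
python3 - <<'E'
from h import *
I,im=shot("wrist","pics/w3.png"); print(I[1:]); print(ctrl.state()["tool_pos"])
E
```

```text
time: 8.0
tool_pos: [0.5403, -0.073, 0.2083]
ee_rot: [0.781, 0.624, 0.0, 0.001]
ft_force: [0.5, 1.0, -0.6]
finger_gap: 1.0
finger_force: 0.0
(array([0.55768922, 0.00175852, 0.32634849]), array([ 0.98223471, -0.11068504, -0.016501  ,  0.150637  ]))
[ 0.54037621 -0.07107687  0.20753242]
```

View pics/w3.png

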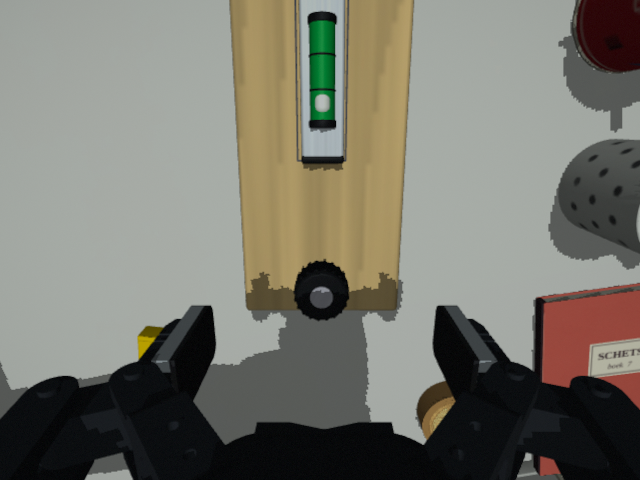

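The level lies inside the outline, with pencil lines showing on both sides. Its near end is at (322,160) and the bubble at (322,103) is towards the knob end. The knob's cap is at (321,297).

Run:
```python
from h import *
It=info("top"); Iw=info("wrist")
print(cross(It,(265+394/4,160+182/4),Iw,(321,297)))
for z in(.085,.09,.095): print(plane(Iw,321,297,z),plane(It,265+394/4,160+182/4,z))
k=plane(Iw,321,297,.09); go([k[0],k[1],.12])
```

```text
(array([ 0.52876755, -0.11588432,  0.07690315]), np.float64(0.000670020595103413))
[ 0.52949068 -0.11174746  0.085     ] [ 0.52708777 -0.11531709  0.085     ]
[ 0.53007818 -0.1093537   0.09      ] [ 0.52589217 -0.11482445  0.09      ]
[ 0.53066568 -0.10695993  0.095     ] [ 0.52469657 -0.11433182  0.095     ]
shift cm [-3.96 -0.17  8.75] dist 9.61 toolx ang 1.349
```

```bash
python3 -m handwheel '-1 -2.2 -0.1 0 0; -1 -2.2 -0.1 0 0; -1 0 0 0 8; -1 0 0 0 8; -1 0 0 0 8; -1 0 0 0 8; -1 0 0 0 8; -1 0 0 3 0; -1 0 0 2.5 0; -1 0 0 0 0; -1 0 0 0 0' 60
python3 - <<'E'
from h import *
I,im=shot("wrist","pics/w4.png"); s=ctrl.state(); print(s["tool_pos"],s["qpos"][5])
go([.529,-.114,.093])
M=R.from_quat(s["ee_rot"]).as_matrix()
K,o,q=I
for n,p in(("knob .087",[.529,-.114,.087]),):
    c=rot(q).T@(np.array(p)-o); print(n,(K@c/c[2])[:2])
E
```

```text
time: 9.15
tool_pos: [0.529, -0.1107, 0.1516]
ee_rot: [0.947, 0.322, -0.001, -0.001]
ft_force: [-0.0, -0.4, 1.2]
finger_gap: 1.0
finger_force: 0.0
[ 0.52981289 -0.11105042  0.15260864] 2.2788983395664744
shift cm [-0.25  0.18  5.96] dist 5.97 toolx ang 0.656
knob .087 [328.96698491 277.30844177]
```

View pics/w4.png

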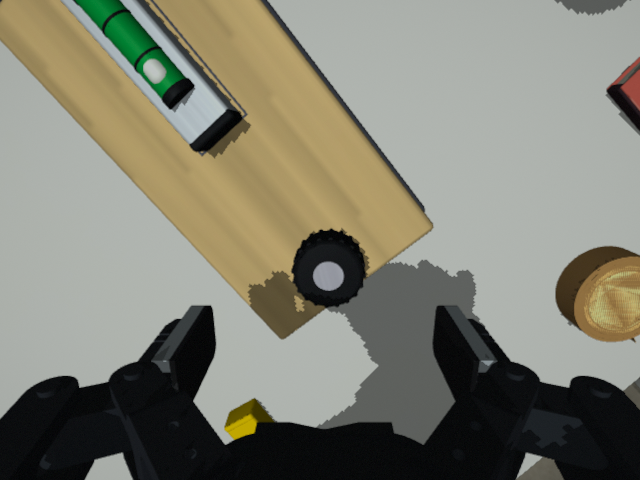

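The cap is at (328,277), right where I predicted (329,277). Descending and gripping.

```bash
python3 -m handwheel '-1 -0.2 0.2 2 0; -1 0 0 2 0; -1 0 0 1.4 0; -1 0 0 0.4 0; -1 0 0 0 0'; python3 -m handwheel '1 0 0 0 0; 1 0 0 0 0; 1 0 0 0 0; 1 0 0 0 0; 1 0 0 0 0' 60
```

```text
time: 9.7
tool_pos: [0.5294, -0.1143, 0.0946]
ee_rot: [0.947, 0.322, 0.0, 0.0]
ft_force: [0.4, -0.6, 0.3]
finger_gap: 1.002
finger_force: 0.0
time: 10.2
tool_pos: [0.529, -0.1141, 0.0944]
ee_rot: [0.947, 0.322, 0.0, -0.0]
ft_force: [-1.2, 1.5, 3.1]
finger_gap: 0.414
finger_force: 59.8
```

```bash
for i in 1; do :; done; python3 -m handwheel '1 0 0 0.3 0; 1 0 0 0.3 0; 1 0 0 0 0'; python3 -m handwheel '1 0 0 0.2 0; 1 0 0 0.1 0; 1 0 0 0 0'; python3 -m handwheel '1 0 0 0.2 0; 1 0 0 0 0; 1 0 0 0 0'; python3 -m handwheel '1 0 0 0.2 0; 1 0 0 0 0; 1 0 0 0 0'
```

```text
time: 10.5
tool_pos: [0.5287, -0.1146, 0.0881]
ee_rot: [0.947, 0.322, -0.0, 0.0]
ft_force: [-2.5, 0.0, 7.4]
finger_gap: 0.417
finger_force: 60.1
time: 10.8
tool_pos: [0.5288, -0.1147, 0.0869]
ee_rot: [0.947, 0.322, 0.0, 0.0]
ft_force: [-5.3, -0.4, 16.2]
finger_gap: 0.418
finger_force: 61.0
time: 11.1
tool_pos: [0.5289, -0.1148, 0.0863]
ee_rot: [0.947, 0.322, 0.001, 0.001]
ft_force: [-8.1, 0.9, 25.2]
finger_gap: 0.416
finger_force: 61.8
time: 11.4
tool_pos: [0.529, -0.1148, 0.0857]
ee_rot: [0.947, 0.322, 0.001, 0.001]
ft_force: [-12.0, 0.2, 33.0]
finger_gap: 0.417
finger_force: 62.7
```

The board is on its stop. I'll turn anticlockwise (negative about tool z), following down a little, and then let the bubble settle.

```bash
python3 -m handwheel '1 0 0 0 -6; 1 0 0 0.05 -6; 1 0 0 0.05 -6; 1 0 0 0.05 -6; 1 0 0 0 0; 1 0 0 0 0; 1 0 0 0 0; 1 0 0 0 0; 1 0 0 0 0; 1 0 0 0 0; 1 0 0 0 0; 1 0 0 0 0'; python3 -m handwheel '1 0 0 0 0; 1 0 0 0 0; 1 0 0 0 0; 1 0 0 0 0; 1 0 0 0 0; 1 0 0 0 0; 1 0 0 0 0; 1 0 0 0 0'
python3 - <<'E'
from h import *
shot("wrist","pics/w5.png"); shot("top","pics/t5.png"); s=ctrl.state(); go([.529,-.114,.093])
E
```

```text
time: 12.6
tool_pos: [0.5288, -0.1152, 0.0839]
ee_rot: [0.859, 0.512, 0.0, 0.001]
ft_force: [-10.2, 0.5, 31.9]
finger_gap: 0.417
finger_force: 62.4
time: 13.4
tool_pos: [0.5288, -0.1152, 0.0839]
ee_rot: [0.859, 0.512, 0.0, 0.001]
ft_force: [-10.3, -0.1, 30.6]
finger_gap: 0.417
finger_force: 62.4
shift cm [ 0.11 -0.04 -0.91] dist 0.92 toolx ang 1.074
```

View pics/w5.png

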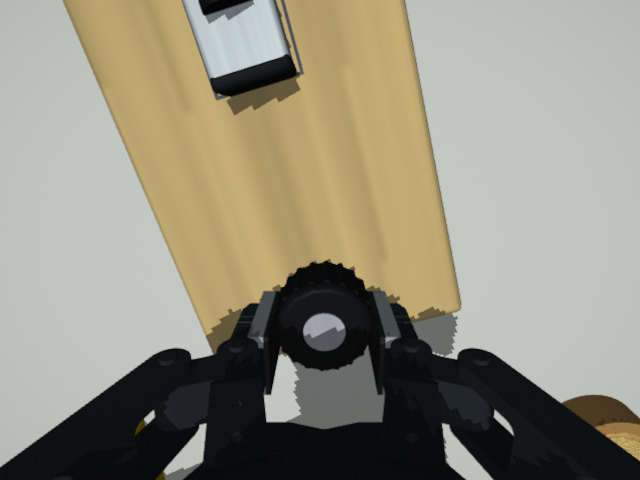

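The wrist view shows the knob gripped at (323,330), but the vial is out of sight. I'll use the fixed cameras for the bubble.

Run:
```python
from h import *
It,im=info("top"),cv2.imread("pics/t5.png"); Is,sc=shot("scene","pics/s5.png")
L=[.5625,.031,.078]
def px(I,p): K,o,q=I; c=rot(q).T@(np.array(p)-o); return (K@c/c[2])[:2]
o=[]
for I,m in((It,im),(Is,sc)):
    u,v=px(I,L).astype(int); print(u,v); o.append(cv2.resize(m[v-30:v+30,u-40:u+40],None,fx=5,fy=5,interpolation=cv2.INTER_NEAREST))
cv2.imwrite("pics/b5.png",np.hstack(o))
```

```text
311 192
272 217
```

View pics/b5.png

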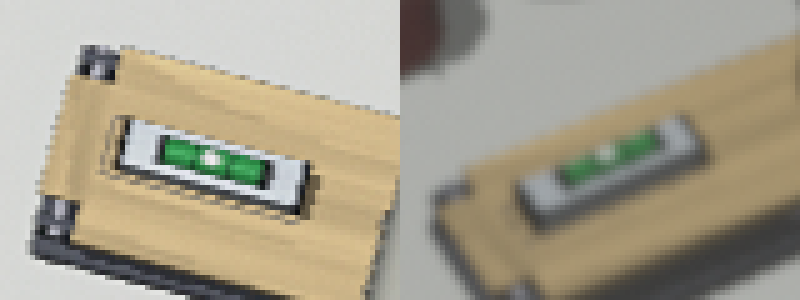

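The top crop shows the bubble at (212,158), near the middle of the vial, whose black ends are at about (160,150) and (270,175). I'll measure it to subpixel.

```bash
cat > bub.py <<'E'
from h import *
def bub(name,f=8,n=4,off=((270,165),)):
    I=info(name); im=np.mean([cams.read_camera(name)[:,:,::-1].astype(float) for _ in range(n)],0).astype(np.float32)
    K,o,q=I; c=rot(q).T@(np.array([.5625,.031,.075])-o); u,v=(K@c/c[2])[:2].astype(int)
    x0,y0=u-25,v-20; m=cv2.resize(im[y0:y0+40,x0:x0+50],None,fx=f,fy=f,interpolation=cv2.INTER_CUBIC)
    g=((m[...,1]-np.maximum(m[...,0],m[...,2]))>35).astype(np.uint8)
    k,lab,st,_=cv2.connectedComponentsWithStats(cv2.morphologyEx(g,cv2.MORPH_CLOSE,np.ones((3*f,3*f))))
    b=(lab==1+np.argmax(st[1:,4])).astype(np.uint8); ct=max(cv2.findContours(b,0,2)[0],key=cv2.contourArea)
    r=cv2.minAreaRect(ct); bx=cv2.boxPoints(r); e=max(bx[1]-bx[0],bx[2]-bx[1],key=np.linalg.norm); e=e/np.linalg.norm(e)
    if e[0]<0:e=-e
    hull=np.zeros(b.shape,np.uint8); cv2.fillConvexPoly(hull,cv2.boxPoints(((r[0]),(r[1][0]-f,r[1][1]-f),r[2])).astype(np.int32),1)
    w=np.clip(np.minimum(m[...,0],m[...,2])-90,0,None)*hull
    yy,xx=np.mgrid[:b.shape[0],:b.shape[1]]; B=np.array([(w*xx).sum(),(w*yy).sum()])/w.sum()
    P=lambda p,z:plane(I,x0+(p[0]+.5)/f-.5,y0+(p[1]+.5)/f-.5,z)
    zb=.05
    C,Bb,E=P(r[0],zb+.022),P(B,zb+.0265),P(np.array(r[0])+e*10,zb+.022)-P(r[0],zb+.022)
    E/=np.linalg.norm(E); print(name,"box",np.round(r[1],1),"vial",C.round(4),"axis",E[:2].round(3),"bubble offset mm along axis (right=+)",((Bb-C)[:2]@E[:2]*1000).round(2))
bub("top"); bub("scene")
E
python3 bub.py
```

```text
top box [160.5  41.7] vial [0.5594 0.0263 0.072 ] axis [-0.215 -0.977] bubble offset mm along axis (right=+) -1.82
scene box [22.3 57.1] vial [0.5608 0.0107 0.072 ] axis [-0.204 -0.979] bubble offset mm along axis (right=+) nanbub.py:13: RuntimeWarning: invalid value encountered in divide
  yy,xx=np.mgrid[:b.shape[0],:b.shape[1]]; B=np.array([(w*xx).sum(),(w*yy).sum()])/w.sum()
```

Run:
```python
from h import *
from scipy.ndimage import map_coordinates as mc
def prof(name,lat,zb=.05,n=3):
    I=info(name); im=np.mean([cams.read_camera(name).astype(float) for _ in range(n)],0); K,o,q=I
    C=np.array([.5594,.0263,.072]); E=np.array([-.215,-.977,0]); N=np.array([.977,-.215,0])
    print(name)
    for t in np.arange(-36,37,2):
        a=[]
        for l in lat:
            c=rot(q).T@(C+E*t*1e-3+N*l*1e-3-o); u,v=(K@c/c[2])[:2]; a.append([mc(im[...,k],[[v],[u]],order=1)[0] for k in range(3)])
        print(t,np.mean(a,0).astype(int),end="; ")
    print()
prof("top",(-3,0,3))
prof("scene",(-2,0,2))
```

```text
top
-36 [208 214 219]; -34 [165 170 175]; -32 [102 103 108]; -30 [46 58 52]; -28 [ 44 108  62]; -26 [ 54 146  79]; -24 [ 59 157  86]; -22 [ 59 157  86]; -20 [ 58 156  85]; -18 [ 57 154  84]; -16 [ 58 155  84]; -14 [ 57 150  82]; -12 [ 52 131  74]; -10 [ 51 129  73]; -8 [ 87 152 104]; -6 [137 180 149]; -4 [178 200 184]; -2 [188 204 192]; 0 [182 201 187]; 2 [145 184 154]; 4 [ 94 164 112]; 6 [ 64 149  87]; 8 [ 49 123  70]; 10 [ 51 125  72]; 12 [ 56 144  80]; 14 [ 58 155  85]; 16 [ 59 156  85]; 18 [ 59 154  85]; 20 [ 58 153  84]; 22 [ 57 155  84]; 24 [ 56 152  83]; 26 [ 51 129  72]; 28 [40 81 51]; 30 [38 50 43]; 32 [64 64 68]; 34 [115 118 123]; 36 [174 179 186]; 
scene
-36 [124 128 131]; -34 [103 107 107]; -32 [84 92 87]; -30 [73 89 76]; -28 [70 96 75]; -26 [ 71 105  77]; -24 [ 72 111  80]; -22 [ 74 113  81]; -20 [ 75 114  82]; -18 [ 75 114  83]; -16 [ 76 112  83]; -14 [ 75 109  81]; -12 [ 75 106  80]; -10 [ 78 108  83]; -8 [ 83 113  88]; -6 [ 90 119  96]; -4 [ 95 123 100]; -2 [ 97 124 102]; 0 [ 92 121  97]; 2 [ 86 117  91]; 4 [ 77 112  83]; 6 [ 72 107  78]; 8 [ 70 104  76]; 10 [ 71 105  77]; 12 [ 71 108  78]; 14 [ 72 111  79]; 16 [ 73 113  80]; 18 [ 73 113  81]; 20 [ 74 113  81]; 22 [ 74 109  80]; 24 [ 74 103  79]; 26 [76 97 80]; 28 [86 98 89]; 30 [102 108 107]; 32 [122 127 128]; 34 [139 143 146]; 36 [149 154 158];
```

Against the line rings at about -10.7 and +8.8 mm, the bubble at -1.8 mm is about 1 mm off the middle. The scene view gives about 0. The board is on its stop with about 30 N and the level lies free, so I'm handing in.

```bash
python3 -c "
from rig import order,ctrl
s=ctrl.state();print(s['time'],s['ft_force'],s['finger_force']);print(order.finish_job())"
```

```text
14.25 [-10.68081     -0.89400596  30.77234523] 62.39172684028745
the job is handed in; nothing more can be done
None
```

I handed the job in at 14.25 s, with no verdict returned: the level lies free inside the outline, the knob is gripped and held down on its stop with about 31 N, and the bubble measures within about 1 mm of the vial's middle; the arm never went near the candle, tin or tape.

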